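# Draw out the wide drive tray with the snap hook

## Task

Clip the snap-hook pull onto the steel eye of the wider drive tray, pressing its sprung gate over the eye so that it snaps shut again, and then draw that tray out to its stop with the hook. Leave the hook clipped on and let go of it. Do not pull the tray with the fingers, do not draw out the narrower tray, and do not disturb the other things on the bench.

Things in the scene. Friction and masses are not known exactly. Their poses are not given: they have to be found in the camera images.
- hook_grip (a point): Centre of the black handle of the loose snap hook, about 150 g, which starts lying flat. Handle 80 (x) x 18 (y) x 22 mm (z): this point starts 11 mm above the bench. Axes: x along the handle to the steel head, z up while it lies flat. Head: a closed loop of 8 mm bar with mid-plane z = 0, x = 40 to 94, y = -18 to +19 mm; its gated opening is on the -y side, from a hinge at x = 46 to a nose tip at x = 77.
- hook_mouth (a point): Where a bar should be pressed in: on the gate's centre line, 67 mm along x and -14 mm along y from hook_grip, same axes and height. The clear opening runs from 18 mm nearer the handle to 10 mm nearer the nose. A 5 mm bar pressed in here towards +y swings the gate inwards; it is in when its centre is at y about 0 of hook_grip, and still holds the gate open there.
- hook_crook (a point): Inside the curved end of the head, 83 mm along x and 0 along y from hook_grip, same axes and height: the centre of a 5 mm bar rests here when the hook is pulled back along its own -x. As the bar slides here from the mouth, it passes the gate's tip and the gate snaps shut behind it.
- gate (a joint): Gate of the snap hook, a 6 mm thick bar 30 mm long hinged at its handle end: 0 = shut against its stop (it cannot open outwards), positive = swung inwards, up to 0.95 rad. A light spring shuts it: pressing it in takes about 1 N at first to 3 N at full opening.
- wide_eye (a point): Middle of the upright bar of the D-shaped steel eye on the wide tray's face (face 116 mm wide; fixed dock 136 x 190 x 66 mm high). 28 mm above the bench; bar 5 mm thick, 38 mm in front of the face; the eye's legs, above and below, leave heights 10 to 46 mm clear (17 to 39 close to the bar). Axes: x into the dock (pull to -x), y left as seen facing the dock, z up.
- wide_tray (a joint): Travel of the wide tray: 0 = shut, 0.090 m = fully out, at its stop; starts 0 to 12 mm out. Sliding friction about 2.5 N; stays where it is left.
- narrow_eye (a point): The same point of the identical eye on the narrow tray (face 80 mm wide; dock 100 mm wide). Not to be used.
- narrow_tray (a joint): Travel of the narrow tray: 0 = shut; starts 0 to 12 mm out. Not to be drawn out.
- drive_mid (a point): Centre of a bare metal drive, 100 x 70 x 10 mm, lying on top of the wide dock.
- jar_mid (a point): Centre of a small amber jar, 36 mm across, 55 mm high, between the docks.
- mug_mid (a point): Centre of a white mug, 80 mm across, 92 mm high, on the right.
- screwdriver_mid (a point): Front end of the black handle (100 x 24 x 22 mm, towards -x) of a screwdriver, 100 mm blade towards +x, 11 mm above the bench, on the left.
- openhook_mid (a point): Centre of the handle of a plain open hook with no gate, same black handle as the snap hook, J-shaped tip. Not the one to use.
- screwtray_mid (a point): Centre of a grey screw tray, 120 x 90 x 28 mm, on the left.
Things that resemble listed ones, but are neither listed nor needed, are in the scene too. What is shaped like the part that bears hook_grip but pink or red is not meant.

How it is judged:
By the outcome, as a careful person would: the job done as asked, in the order asked, and still so for the second after the job is handed in, with the robot touching nothing.
It also fails if it takes over 45 s, if anything falls off the work surface, if the arm or the gripper's body presses on something with over 40 N, if the wrist force passes 120 N, or if a joint passes its speed limit or range.

## Robot

A 6-joint arm with a two-finger parallel gripper is mounted at the origin on the work surface. World frame = base frame: x ahead of the robot, y to its left, z up, the work surface at z = 0. Lengths are in mm, angles in degrees, forces in N, time in s.
With the tool pointing down it reaches from about 350 to 850 mm from the base axis. Payload 8.1 kg.
Tool frame: the origin (TCP) lies between the finger pads; the fingertips stand r.nose_length ahead of it and the grasp point (between the pads) lies 3 mm ahead of it (r.nose_length is the distance from the TCP to the fingertips, in mm); x points along the fingers, y is the direction in which the jaws open and shut, and the axes are right-handed (so a half turn about x gives the same grasp; the last joint's range is limited). The gripper opens to 85 mm and grips with 20 to 120 N. Pads are 22 mm wide; open, the fingers measure 114 mm over their backs; the gripper's body (76 mm by 85 mm) begins 54 mm behind the grasp point. The pads swing forward as they close: fully open they stand 13 mm farther back than shut.
Start: joints at [-76.799, 7.471, 85.268, -0, 87.261, -4.893], TCP at [186.366, -570.327, 253.292] pointing down, gripper open.
Joint ranges: [-169.43, 169.43], [-51.17, 129.36], [1.28, 143.12], [-76.62, 256.62], [0, 156.53], [-152.29, 152.29]. Speed limits (degrees/s): [136.94, 136.94, 159.86, 180, 180, 180].

## Interface

Orientations are given as [roll, pitch, yaw] about the fixed x, y, z axes, in that order (R = Rz(yaw) Ry(pitch) Rx(roll)).
In Python, from bench import sense, optics, order, r gives the robot as it stands.
- The arm moves only by the tool carry_out, never from a script. Its argument "commands" is one flat list of numbers, 7 for each row, row after row: the shift along the tool's x, y, z in m, then the turn, a rotation vector about the tool's x, y, z in degrees, then the closure, from -1 (fully open) to 1 (shut), so that 0 is half open. A call has 1 to 12 rows; each row is the pose to reach, as a shift and turn from the pose measured when the call began, along the tool's axes at that moment; what a row does not reach only later rows make up. A row lasts 1/8 s, in which the tool goes at most 62.5 mm and 10.7 degrees, less where a joint would pass 70% of its speed; a pose out of reach is approached as far as the arm can. A call with a gripper value outside its range is refused whole. The fingers move at their own pace and stop on an object; "grip_force" is the grip in N (left out, the last holds). Time passes only in rows, so rows that repeat a pose let the fingers close. It gives the time, the measured TCP pose, the force and the opening at its end, in the units of the state.
- sense(): the state, without advancing time (a new reading comes with each control period).
- optics.snapshot(name): name is "scene" or "top"; returns (picture, depth): 384x512x3 uint8, red, green, blue; 384x512 float32, mm along the optical axis (not along the pixel's ray), 0 where there is no reading.
- optics.calibration(name): a dict with "mtx" (3x3 intrinsics, pixels), "extrinsics" (4x4, takes a point from camera to world coordinates). Camera axes: x right, y up, looking along -z (the intrinsics and any distortion apply to the point x, -y, -z); pixel columns grow to the right and rows downward; lengths in mm; the calibration is good to about 2 mm. A picture is of the moment at which its call begins. calibration takes no time and is no camera call.
- order.hand_in(): hands the job in, once; it reports no verdict.
The state is a dict: "time": time; "joint_pos": joint angles; "qd": joint speeds; "joint_efforts": joint torques, N m; "tool_pos": TCP position; "tcp_rot": TCP orientation; "ft_force": force on the tool from outside, world axes, zero at the start; "wrist_torque": the same for the moment, N m; "finger_gap": finger opening in mm.
Only numpy, scipy, OpenCV 4.12 (cv2) and the standard library are available. Lean on these libraries where they do the work, as an engineer would, in place of code of your own. Each camera call takes 0.05 s, during which the arm holds its last target. There are 200 camera calls.

## Working session

There is one attempt and no reset: what is moved stays moved. The work goes in short steps, Python scripts to look and compute and a tool call to move; the robot and the scene stay as the last step left them, time stands still between calls to the robot, and variables do not carry over. Pictures are saved under pics/ and viewed, about 8 in all and at most 12, crops included, and the job is handed in when it is done.

Besides the shell and the picture viewer there is one more tool, called after "Call:" as name(argument=value, ...) on one line, values as JSON. carry_out: Moves the arm, as the interface text tells. Its arguments: {"type":"object","properties":{"commands":{"type":"array","items":{"type":"number"}},"grip_force":{"type":"number"}},"required":["commands"]}

```bash
mkdir -p pics; ls; cat > h.py <<'E'
import numpy as np, cv2
from bench import sense, optics, order, r
def shot(n):
    p,d=optics.snapshot(n); np.savez('/tmp/%s.npz'%n,p=p,d=d); return p,d
def load(n):
    z=np.load('/tmp/%s.npz'%n); return z['p'],z['d']
def pts(n,d):
    c=optics.calibration(n); K=np.array(c['mtx']); T=np.array(c['extrinsics'])
    v,u=np.mgrid[:d.shape[0],:d.shape[1]]
    x=(u-K[0,2])/K[0,0]*d; y=(v-K[1,2])/K[1,1]*d
    P=np.stack([x,-y,-d],-1); return P@T[:3,:3].T+T[:3,3]
def ray(n,u,v,z):
    c=optics.calibration(n); K=np.array(c['mtx']); T=np.array(c['extrinsics'])
    q=T[:3,:3]@np.array([(u-K[0,2])/K[0,0],-(v-K[1,2])/K[1,1],-1.]); o=T[:3,3]
    return o+q*(z-o[2])/q[2]
def proj(n,P):
    c=optics.calibration(n); K=np.array(c['mtx']); T=np.array(c['extrinsics'])
    q=(np.atleast_2d(P)-T[:3,3])@T[:3,:3]
    return np.stack([K[0,2]+K[0,0]*q[:,0]/-q[:,2],K[1,2]-K[1,1]*q[:,1]/-q[:,2]],-1)
def save(name,p): cv2.imwrite('pics/'+name,p[...,::-1])
E
python3 - <<'E'
from h import *
s=sense(); print({k:np.round(v,2) for k,v in s.items()}, r.nose_length)
for n in ('scene','top'):
    p,d=shot(n); c=optics.calibration(n); print(n,{k:np.round(v,3).tolist() if not isinstance(v,str) else v for k,v in c.items()})
    save(n+'1.png',cv2.resize(p,(800,600),interpolation=cv2.INTER_CUBIC))
E
```

```text
pics
{'time': np.float64(0.0), 'joint_pos': array([-76.8 ,   7.52,  85.33,   0.  ,  87.26,  -4.89]), 'qd': array([ 0.04, -0.04,  0.02, -0.08,  0.13,  0.05]), 'joint_efforts': array([ 0.000e+00, -5.694e+01, -5.005e+01, -0.000e+00,  1.000e-02,
        0.000e+00]), 'tool_pos': array([ 186.23, -569.83,  252.25]), 'tcp_rot': array([-95.32,  89.89, 102.78]), 'ft_force': array([-0.2 ,  0.22,  0.34]), 'wrist_torque': array([-0.  ,  0.  , -0.05]), 'finger_gap': np.float64(85.13)} 22.0
scene {'mtx': [[404.281, 0.0, 262.61], [0.0, 404.281, 195.896], [0.0, 0.0, 1.0]], 'extrinsics': [[0.897, -0.229, 0.379, 1045.676], [0.443, 0.502, -0.743, -960.495], [-0.02, 0.834, 0.552, 812.597], [0.0, 0.0, 0.0, 1.0]]}
top {'mtx': [[426.877, 0.0, 245.845], [0.0, 426.877, 192.809], [0.0, 0.0, 1.0]], 'extrinsics': [[0.028, 0.992, -0.125, 427.256], [-1.0, 0.029, 0.01, 20.748], [0.013, 0.124, 0.992, 1273.78], [0.0, 0.0, 0.0, 1.0]]}
```

View pics/scene1.png

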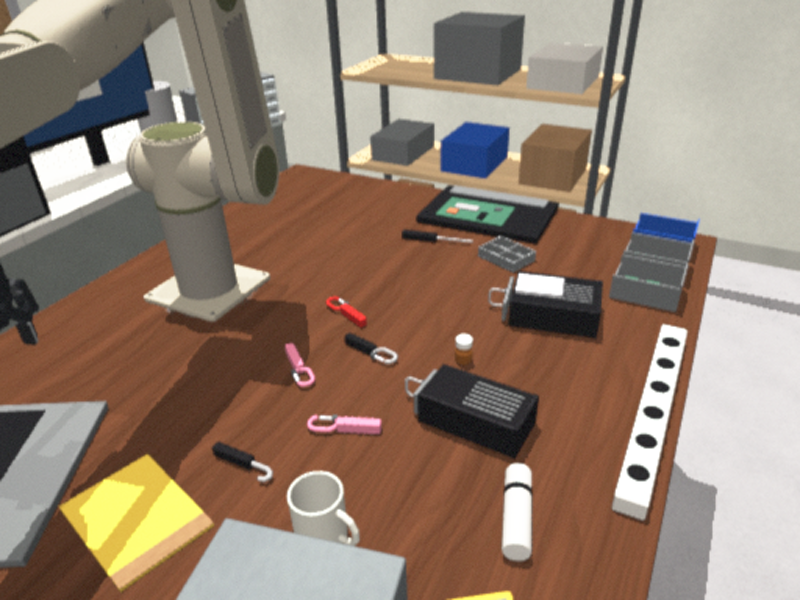

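View pics/top1.png

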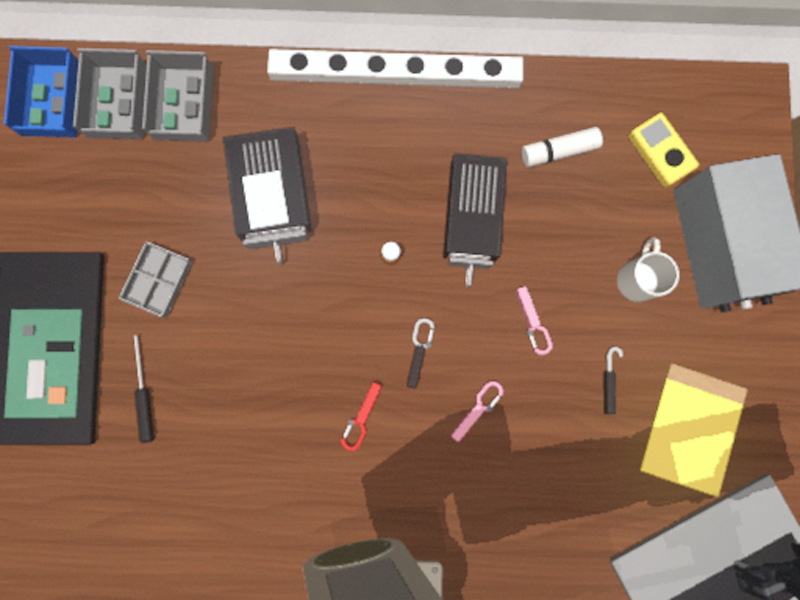

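The scene and top views agree on the candidates (800x600 top pixels):
- **Black closed-loop hook:** (420,355). It has a black handle and a closed loop with a gate, so it fits.
- **Black J hook:** (611,380). It has no gate, so it is the open hook.
- **Pink and red look-alikes:** (535,320), (478,410) and (362,415). These are excluded by colour.
- **Wide dock:** (267,185), with the drive on top and its eye at about (279,252). The narrow dock is at (475,210).

Next I'll measure these and confirm in one enlarged crop.

```bash
python3 - <<'E'
from h import *
p,d=load('top'); P=pts('top',d); ps,ds=load('scene'); S=pts('scene',ds)
def blob(Q,img,c,rad,cond):
    m=(np.hypot(Q[...,0]-c[0],Q[...,1]-c[1])<rad)&cond; return m
# handle by colour in both views
for n,img,Q,px in(('top',p,P,(416,366)),('scene',ps,S,(365,345))):
    c0=Q[int(px[1]*.64),int(px[0]*.64)]; print(n,'c0',c0.round(1))
    m=((img.max(2)<60)&(np.hypot(*(Q[...,:2]-c0[:2]).transpose(2,0,1))<75)).astype(np.uint8)
    k,l,st,ce=cv2.connectedComponentsWithStats(m); i=1+st[1:,4].argmax(); v,u=np.where(l==i)
    G=Q[v,u]; print('area',len(G),'z pct',np.percentile(G[:,2],[5,50,95]).round(1))
    rc=cv2.minAreaRect(np.c_[u,v].astype(np.float32)); print('rect',np.round(rc[0],1),rc[1],rc[2])
    B=cv2.boxPoints(rc); print('corners z22',np.array([ray(n,a,b,22)[:2] for a,b in B]).round(1).tolist()); R=np.array([ray(n,a,b,22)[:2] for a,b in zip(u,v)])
    mu,ev=cv2.PCACompute(R.astype(np.float32),None); print('centre',mu.round(1),'axis deg',np.degrees(np.arctan2(ev[0,1],ev[0,0])).round(1))
# docks top surface
for nm,px in(('wide',(240,200)),('narrow',(475,235))):
    c0=P[int(px[1]*.64),int(px[0]*.64)]
    m=(P[...,2]>58)&(P[...,2]<90)&(np.hypot(*(P[...,:2]-c0[:2]).transpose(2,0,1))<200)&(d>0)
    k,l,st,ce=cv2.connectedComponentsWithStats(m.astype(np.uint8)); i=l[int(px[1]*.64),int(px[0]*.64)]
    G=P[l==i]; rc=cv2.minAreaRect(G[:,:2].astype(np.float32)); print(nm,c0.round(1),'z',np.median(G[:,2]).round(1),rc); print(cv2.boxPoints(rc).round(1).tolist())
a=p[195:250,245:295]; b=p[130:185,150:200]; c=ps[170:245,210:260] 
f=lambda x:cv2.resize(x,(400,440) if x.shape[0]==55 else (400,600),interpolation=cv2.INTER_CUBIC)
sc=cv2.resize(ps[170:200,305:345],(400,300),interpolation=cv2.INTER_CUBIC)
save('crop1.png',np.hstack([f(a),f(b)]))
E
```

```text
top c0 [464.7 -53.7  28. ]Traceback (most recent call last):
  File "<stdin>", line 9, in <module>
ValueError: attempt to get argmax of an empty sequence
```

```bash
cat > m.py <<'E'
from h import *
p,d=load('top'); P=pts('top',d); ps,ds=load('scene'); S=pts('scene',ds)
for n,img,Q,px in(('top',p,P,(416,366)),('scene',ps,S,(362,345))):
    u0,v0=int(px[0]*.64),int(px[1]*.64); print(n,'c0',Q[v0,u0].round(1),img[v0,u0],img[v0-5:v0+6,u0].max(1))
    m=((img.max(2)<75)).astype(np.uint8); m[:v0-25]=0;m[v0+25:]=0;m[:,:u0-25]=0;m[:,u0+25:]=0
    k,l,st,ce=cv2.connectedComponentsWithStats(m); i=l[v0,u0] or 1+st[1:,4].argmax(); v,u=np.where(l==i)
    G=Q[v,u]; print('area',len(G),'z pct',np.percentile(G[:,2],[5,50,95]).round(1))
    rc=cv2.minAreaRect(np.c_[u,v].astype(np.float32)); print('rect',np.round(rc[0],1),np.round(rc[1],1),rc[2])
    R=np.array([ray(n,a,b,18)[:2] for a,b in zip(u,v)])
    mu,ev=cv2.PCACompute(R.astype(np.float32),None); q=(R-mu)@ev.T; print('centre',mu.round(1),'axis deg',np.degrees(np.arctan2(ev[0,1],ev[0,0])).round(1),np.ptp(q,0).round(1))
for nm,px in(('wide',(240,200)),('narrow',(475,235))):
    u0,v0=int(px[0]*.64),int(px[1]*.64); c0=P[v0,u0]
    m=(P[...,2]>50)&(P[...,2]<95)&(np.hypot(*(P[...,:2]-c0[:2]).transpose(2,0,1))<200)&(d>0)
    k,l,st,ce=cv2.connectedComponentsWithStats(m.astype(np.uint8)); i=l[v0,u0]
    G=P[l==i]; rc=cv2.minAreaRect(G[:,:2].astype(np.float32)); print(nm,c0.round(1),'z',np.median(G[:,2]).round(1),rc); print(cv2.boxPoints(rc).round(1).tolist())
a=p[195:250,245:295]; b=p[130:185,150:200]
f=lambda x:cv2.resize(x,(400,440),interpolation=cv2.INTER_CUBIC)
save('crop1.png',np.hstack([f(a),f(b)]))
E
python3 m.py
```

```text
top c0 [464.7 -53.7  28. ] [83 71 70] [82 80 83 87 85 83 83 83 87 82 84]
area 1 z pct [25.1 25.1 25.1]
rect [266. 223.] [0. 0.] 0.0
centre [[497.2 -53.6]] axis deg 0.0 [0.]
scene c0 [471.6 -66.2  21.7] [34 34 38] [125  92  50  46  43  38  27  30  28  42  80]
area 145 z pct [ 2.2 18.4 24.7]
rect [229.8 220. ] [20.2  7.9] 24.443954467773438
centre [[464.5 -63.1]] axis deg -16.6 [82.5 37.9]
wide [761.2 283.6  62.6] z 67.9 ((801.8377685546875, 238.9571990966797), (192.3527374267578, 137.0587921142578), 10.438155174255371)
[[694.7999877929688, 288.8999938964844], [719.7000122070312, 154.10000610351562], [908.7999877929688, 189.0], [884.0, 323.79998779296875]]
narrow [ 709.1 -156.4   63.9] z 66.9 ((767.9257202148438, -156.95599365234375), (100.905029296875, 192.097412109375), 86.20313262939453)
[[668.7000122070312, -200.89999389648438], [860.4000244140625, -213.6999969482422], [867.0999755859375, -113.0], [675.4000244140625, -100.30000305175781]]
```

View pics/crop1.png

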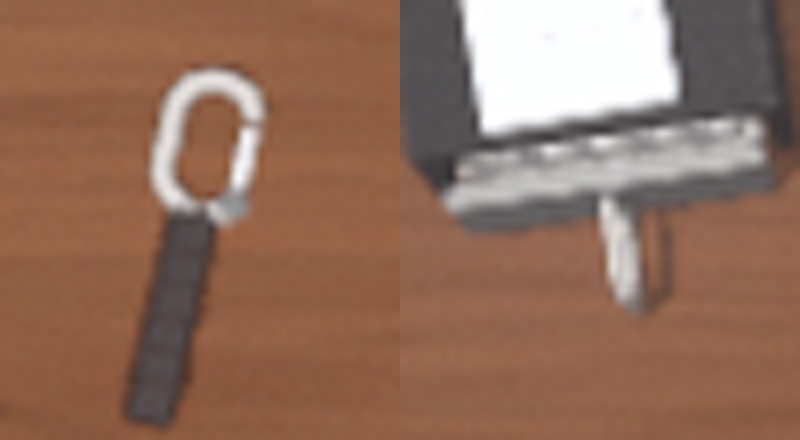

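The crop shows the black hook with a closed loop and its bright gate on the right, which is the hook's -y side. Its handle runs from crop (150,413) to (190,213). The wide eye's bar ends at about crop (632,298), i.e. image (179,167). Next I'll triangulate the hook and the eye.

```bash
cat > t.py <<'E'
from h import *
from scipy.optimize import least_squares
def tri(a,b):
    f=lambda X:np.r_[proj('top',X)[0]-a,proj('scene',X)[0]-b]
    s=least_squares(f,[600,0,20]); return s.x.round(1),s.fun.round(2)
p,d=load('top'); ps,ds=load('scene'); S=pts('scene',ds)
# handle mask top, grey & dark
n='top'; hs=lambda im:(im.max(2).astype(int)-im.min(2))
def comp(m,u0,v0,R=25):
    w=np.zeros_like(m,np.uint8); w[v0-R:v0+R,u0-R:u0+R]=m[v0-R:v0+R,u0-R:u0+R]
    k,l,st,ce=cv2.connectedComponentsWithStats(w); return np.where(l==l[v0,u0])
res={}
for n,im,(u0,v0) in(('top',p,(266,234)),('scene',ps,(231,220))):
    v,u=comp((hs(im)<25)&(im.max(2)<110),u0,v0); 
    if n=='top':k=v>=221; v,u=v[k],u[k]
    rc=cv2.minAreaRect(np.c_[u,v].astype(np.float32)); res[n]=np.array(rc[0]); print(n,len(v),np.round(rc[0],1),np.round(rc[1],1),round(rc[2],1))
    B=cv2.boxPoints(rc); L=sorted([(np.hypot(*(B[i]-B[(i+1)%4])),i) for i in range(4)])[:2]
    e=[(B[i]+B[(i+1)%4])/2 for _,i in L]; E=np.array([ray(n,*q,18)[:2] for q in e]); E=E[E[:,0].argsort()]
    print('ends',E.round(1).tolist(),'yaw',np.degrees(np.arctan2(*(E[1]-E[0])[::-1])).round(1),'mid',E.mean(0).round(1))
print('handle tri',tri(res['top'],res['scene']))
# head in top: bright
v,u=comp((hs(p)<40)&(p.max(2)>140),*(int(245+165/8),int(195+150/8)),R=14); H=np.array([ray('top',a,b,11)[:2] for a,b in zip(u,v)]); print('head',len(v),cv2.minAreaRect(H.astype(np.float32)))
for z in(10,28,46): print('eye tip top ray',z,ray('top',179,167,z).round(1))
# eye in scene: points nearer than face
c=np.array([707.2,221.5]); a=np.radians(10.4); ax=np.array([np.cos(a),np.sin(a)]); ay=np.array([-ax[1],ax[0]])
for n,im,dd in(('scene',ps,ds),('top',p,d)):
    Q=pts(n,dd); X=(Q[...,:2]-c)@ax; Y=(Q[...,:2]-c)@ay
    m=(X>-70)&(X<-14)&(abs(Y)<25)&(Q[...,2]>6)&(Q[...,2]<70)&(dd>0); v,u=np.where(m)
    print(n,len(u)); print(np.c_[u,v,X[m],Y[m],Q[m][:,2]].round(0)[np.argsort(X[m])][:14].astype(int).tolist())
print('proj tri eye pix scene of', proj('scene',[[663,213,28],[663,213,48],[663,213,8]]).round(1))
save('eye_s.png',cv2.resize(ps[172:212,300:350],(800,640),interpolation=cv2.INTER_CUBIC)[:600])
E
python3 t.py
```

```text
top 144 [265.9 234.4] [ 5.5 25.9] 12.5
ends [[426.9, -46.5], [501.2, -61.3]] yaw -11.3 mid [464.1 -53.9]
scene 147 [231.  220.3] [22.6  8.2] 29.7
ends [[424.2, -50.1], [513.2, -76.1]] yaw -16.3 mid [468.7 -63.1]
handle tri (array([464.1, -54.4,  10.2]), array([ 0.02,  0.04,  0.05, -0.  ]))
head 131 ((529.9132080078125, -66.29368591308594), (37.98500061035156, 54.45896530151367), 78.57185363769531)
eye tip top ray 10 [658.1 210.7  10. ]
eye tip top ray 28 [654.8 208.   28. ]
eye tip top ray 46 [651.5 205.3  46. ]
scene 51
[[312, 190, -60, -1, 24], [312, 191, -59, -6, 23], [312, 192, -58, -8, 20], [313, 185, -58, 3, 43], [313, 187, -57, 3, 35], [313, 188, -57, -1, 33], [313, 186, -56, -5, 44], [313, 190, -56, -3, 25], [313, 191, -56, -2, 21], [313, 189, -56, -5, 31], [313, 192, -56, -1, 16], [313, 193, -55, -1, 12], [314, 185, -54, 2, 44], [314, 193, -53, 4, 9]]
top 114
[[187, 172, -68, -23, 6], [177, 167, -56, 0, 42], [178, 168, -56, 0, 25], [179, 168, -56, -3, 21], [178, 167, -55, -2, 34], [177, 166, -54, -1, 48], [178, 166, -53, -3, 40], [179, 167, -52, -3, 18], [177, 165, -52, -1, 50], [176, 165, -50, 2, 45], [177, 164, -49, -2, 51], [176, 164, -49, 1, 51], [177, 163, -46, -2, 51], [176, 163, -45, 1, 50]]
proj tri eye pix scene of [[316.1 189.5]
 [316.4 184.8]
 [315.9 194.1]]
```

View pics/eye_s.png

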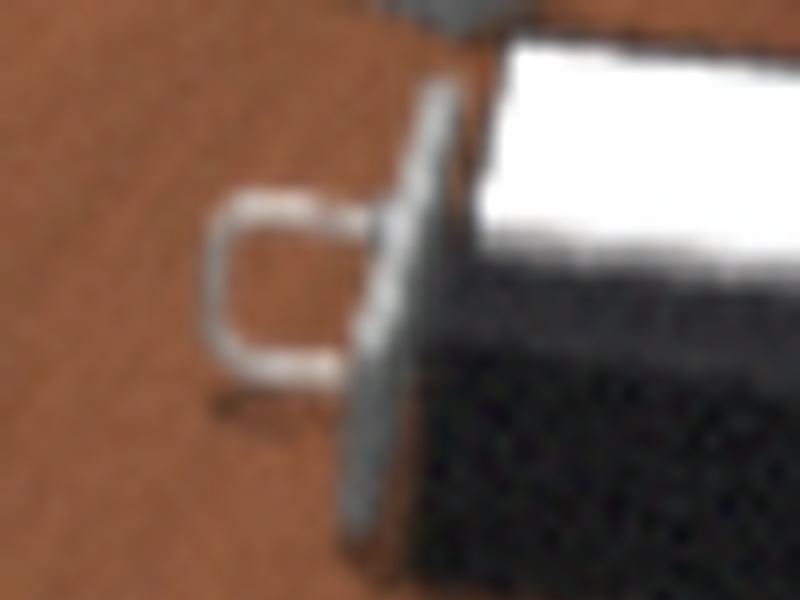

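Two views agree: hook_grip is at about (464,-54,10) with yaw about -11°, and the wide eye's bar is at about (653.5,210,28) with the dock at yaw 10.4°. Next I'll work out the approach in tool axes.

```bash
cat > go.py <<'E'
# usage: python3 go.py x y z hookyaw [pitch_deg]  -> tool-frame shift (m) and rotvec(deg); tool x down, tool y = +-hook y
import sys
from h import *
from scipy.spatial.transform import Rotation as Ro
s=sense(); R=Ro.from_euler('xyz',s['tcp_rot'],degrees=True).as_matrix(); t=np.array(s['tool_pos'])
print('t',s['time'],'tcp',t.round(1),'F',np.round(s['ft_force'],1),'gap',round(float(s['finger_gap']),1),'j',np.round(s['joint_pos'],1))
print('now tooly deg',np.degrees(np.arctan2(R[1,1],R[0,1])).round(1),'toolx',R[:,0].round(3))
a=list(map(float,sys.argv[1:]))
if a:
    y=np.radians(a[3]+90); best=None
    for sg in(1,-1):
        Y=sg*np.array([np.cos(y),np.sin(y),0]); X=np.array([0,0,-1.])
        if len(a)>4: # tilt about hook y axis: positive lowers the handle relative to head
            X=Ro.from_rotvec(np.radians(-a[4])*Y*sg).apply(X)
        M=np.c_[X,Y,np.cross(X,Y)]; rv=Ro.from_matrix(R.T@M).as_rotvec(degrees=True)
        print(sg,'shift',(R.T@(np.array(a[:3])-t)/1000).round(4),'rot',rv.round(1))
E
python3 go.py 464 -54.5 110 -11
```

```text
t 0.1 tcp [ 186.3 -569.9  252.3] F [ 0.3 -0.5  0.3] gap 85.4 j [-76.8   7.5  85.3   0.   87.3  -4.9]
now tooly deg -71.9 toolx [-0.     0.002 -1.   ]
1 shift [ 0.1431 -0.4034 -0.424 ] rot [-1.509e+02 -1.000e-01  0.000e+00]
-1 shift [ 0.1431 -0.4034 -0.424 ] rot [29.1  0.   0.1]
```

Call:
carry_out(commands=[0.143, -0.403, -0.424, 29.1, 0, 0, -0.2, 0.143, -0.403, -0.424, 29.1, 0, 0, -0.2, 0.143, -0.403, -0.424, 29.1, 0, 0, -0.2, 0.143, -0.403, -0.424, 29.1, 0, 0, -0.2, 0.143, -0.403, -0.424, 29.1, 0, 0, -0.2, 0.143, -0.403, -0.424, 29.1, 0, 0, -0.2, 0.143, -0.403, -0.424, 29.1, 0, 0, -0.2, 0.143, -0.403, -0.424, 29.1, 0, 0, -0.2, 0.143, -0.403, -0.424, 29.1, 0, 0, -0.2, 0.143, -0.403, -0.424, 29.1, 0, 0, -0.2, 0.143, -0.403, -0.424, 29.1, 0, 0, -0.2, 0.143, -0.403, -0.424, 29.1, 0, 0, -0.2], grip_force=80)

```text
time: 1.6
tool_pos: [463.7, -55.0, 109.8]
tcp_rot: [-39.1, 89.9, 130.0]
ft_force: [-0.2, -0.3, -0.4]
finger_gap: 51.2
```

```bash
python3 go.py 464 -54.5 24.5 -11
```

```text
t 1.6 tcp [463.7 -55.  109.8] F [-0.2 -0.3 -0.4] gap 51.2 j [-1.310e+01 -6.400e+00  1.147e+02  1.000e-01  7.180e+01  8.780e+01]
now tooly deg -101.0 toolx [-0.001  0.001 -1.   ]
1 shift [ 0.0853 -0.0004 -0.0003] rot [-1.8e+02 -1.0e-01  1.0e-01]
-1 shift [ 0.0853 -0.0004 -0.0003] rot [0.  0.1 0.1]
```

Call:
carry_out(commands=[0.05, 0, 0, 0, 0, 0, -0.2, 0.075, 0, 0, 0, 0, 0, -0.2, 0.085, 0, 0, 0, 0, 0, -0.2, 0.085, 0, 0, 0, 0, 0, -0.2, 0.085, 0, 0, 0, 0, 0, 1, 0.085, 0, 0, 0, 0, 0, 1, 0.085, 0, 0, 0, 0, 0, 1, 0.085, 0, 0, 0, 0, 0, 1, 0.085, 0, 0, 0, 0, 0, 1, 0.085, 0, 0, 0, 0, 0, 1], grip_force=80)

```text
time: 2.85
tool_pos: [465.0, -55.2, 26.5]
tcp_rot: [-147.1, 89.9, 21.9]
ft_force: [-1.5, -0.9, 7.3]
finger_gap: 16.1
```

```bash
python3 go.py 464 -54.5 60 -11
```

```text
t 2.85 tcp [465.  -55.2  26.5] F [-1.5 -0.9  7.3] gap 16.1 j [-1.310e+01  1.200e+00  1.172e+02  1.000e-01  6.150e+01  8.780e+01]
now tooly deg -100.9 toolx [ 0.001  0.001 -1.   ]
1 shift [-0.0335 -0.0005  0.001 ] rot [-1.799e+02 -1.000e-01 -1.000e-01]
-1 shift [-0.0335 -0.0005  0.001 ] rot [ 0.1 -0.1  0. ]
```

```bash
python3 go.py 581 237 120 10.4
```

```text
t 2.85 tcp [465.  -55.2  26.5] F [-1.5 -0.9  7.3] gap 16.1 j [-1.310e+01  1.200e+00  1.172e+02  1.000e-01  6.150e+01  8.780e+01]
now tooly deg -100.9 toolx [ 0.001  0.001 -1.   ]
1 shift [-0.0932 -0.309  -0.0585] rot [1.587e+02 0.000e+00 1.000e-01]
-1 shift [-0.0932 -0.309  -0.0585] rot [-21.3  -0.1   0. ]
```

Call:
carry_out(commands=[-0.05, 0, 0, 0, 0, 0, 1, -0.093, 0, 0, 0, 0, 0, 1, -0.093, -0.05, -0.01, -4, 0, 0, 1, -0.093, -0.11, -0.02, -8, 0, 0, 1, -0.093, -0.17, -0.032, -12, 0, 0, 1, -0.093, -0.22, -0.042, -16, 0, 0, 1, -0.093, -0.27, -0.051, -21.3, 0, 0, 1, -0.093, -0.309, -0.0585, -21.3, 0, 0, 1, -0.093, -0.309, -0.0585, -21.3, 0, 0, 1, -0.093, -0.309, -0.0585, -21.3, 0, 0, 1], grip_force=80)

```text
time: 4.1
tool_pos: [580.6, 236.8, 119.7]
tcp_rot: [173.3, 89.9, 3.7]
ft_force: [0.3, 0.5, -1.1]
finger_gap: 16.3
```

```bash
python3 go.py 581 237 60 10.4; python3 - <<'E'
from h import *
p,d=shot('top'); ps,ds=shot('scene')
f=lambda x:cv2.resize(x,(400,480),interpolation=cv2.INTER_CUBIC)
save('s2.png',np.hstack([f(p[120:216,130:210]),f(ps[140:236,265:345])]))
E
```

```text
t 4.1 tcp [580.6 236.8 119.7] F [ 0.3  0.5 -1.1] gap 16.3 j [17.5 17.1 88.6 -0.  74.3 97.1]
now tooly deg -79.6 toolx [ 0.001  0.    -1.   ]
1 shift [ 0.0597 -0.0002 -0.0004] rot [ 1.8e+02 -0.0e+00  1.0e-01]
-1 shift [ 0.0597 -0.0002 -0.0004] rot [-0.  -0.1 -0. ]
```

View pics/s2.png

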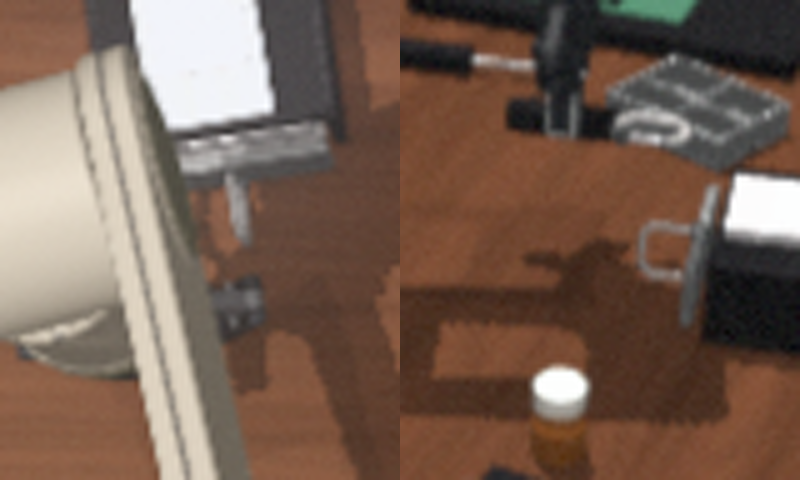

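The hook is held level. Its head is at scene crop (650,128) and the eye's bar at (642,250). I'll compare the projected head position with the picture.

```bash
python3 - <<'E'
from h import *
a=np.radians(10.4); ax=np.array([np.cos(a),np.sin(a),0]); ay=np.array([-ax[1],ax[0],0])
g=np.array([580.6,236.8,104.2]); print('pred head ends',proj('scene',[g+40*ax,g+94*ax,g+67*ax+19*ay,g+67*ax-18*ay,g-40*ax]).round(1))
ps,ds=load('scene'); S=pts('scene',ds); X=(S-g)@ax; Y=(S-g)@ay
m=(X>42)&(X<110)&(abs(Y)<40)&(S[...,2]>80)&(S[...,2]<130)&(ds>0); v,u=np.where(m)
print(len(u),'u',u.min(),u.max(),'v',v.min(),v.max(),'X',np.percentile(X[m],[2,98]).round(1),'Y',np.percentile(Y[m],[2,98]).round(1),'Z',np.percentile(S[m][:,2],[5,50,95]).round(1))
print('z fit slope along X deg',np.degrees(np.arctan(np.polyfit(X[m],S[m][:,2],1)[0])).round(1))
E=np.array([653.5,210,28]); print('eye pred',proj('scene',E).round(1))
E
```

```text
pred head ends [[308.9 164.6]
 [323.9 166.4]
 [317.2 163. ]
 [315.5 167.9]
 [287.1 162. ]]
60 u 309 322 v 162 168 X [42.8 87.7] Y [-19.9  17. ] Z [101.5 106.8 111.1]
z fit slope along X deg 0.4
eye pred [[313.4 189.3]]
```

Call:
carry_out(commands=[0.04, 0, 0, 0, 0, 0, 1, 0.065, 0, 0, 0, 0, 0, 1, 0.076, 0, 0, 0, 0, 0, 1, 0.076, 0, 0, 0, 0, 0, 1, 0.076, 0, 0, 0, 0, 0, 1], grip_force=80)

```text
time: 4.82
tool_pos: [581.9, 236.1, 45.5]
tcp_rot: [-175.0, 89.8, 15.3]
ft_force: [0.3, -0.2, -0.4]
finger_gap: 16.5
```

```bash
python3 go.py; cat > look.py <<'E'
import sys
from h import *
ps,ds=shot('scene')
s=sense(); t=np.array(s['tool_pos']); a=np.radians(10.4); ax=np.array([np.cos(a),np.sin(a),0]); ay=np.array([-ax[1],ax[0],0]); g=t-[0,0,15.5]
K=[(g+40*ax),(g+94*ax),(g+67*ax-14*ay),(g+67*ax+19*ay)]
q=proj('scene',K); print('pred root,tip,mouth,back',q.round(1).tolist(),'eye rel', )
u0,v0=int(q[2][0])-30,int(q[2][1])-24; print('crop origin',u0,v0,'x10')
save(sys.argv[1],cv2.resize(ps[v0:v0+45,u0:u0+60],(800,600),interpolation=cv2.INTER_CUBIC))
E
python3 look.py s3.png
```

```text
t 4.825 tcp [581.9 236.1  45.5] F [ 0.3 -0.2 -0.4] gap 16.5 j [17.4 22.1 90.8 -0.  66.9 97.1]
now tooly deg -79.7 toolx [ 0.003  0.001 -1.   ]
pred root,tip,mouth,back [[308.3, 182.4], [322.9, 184.3], [314.9, 185.3], [316.4, 180.7]] eye rel
crop origin 284 161 x10
```

View pics/s3.png

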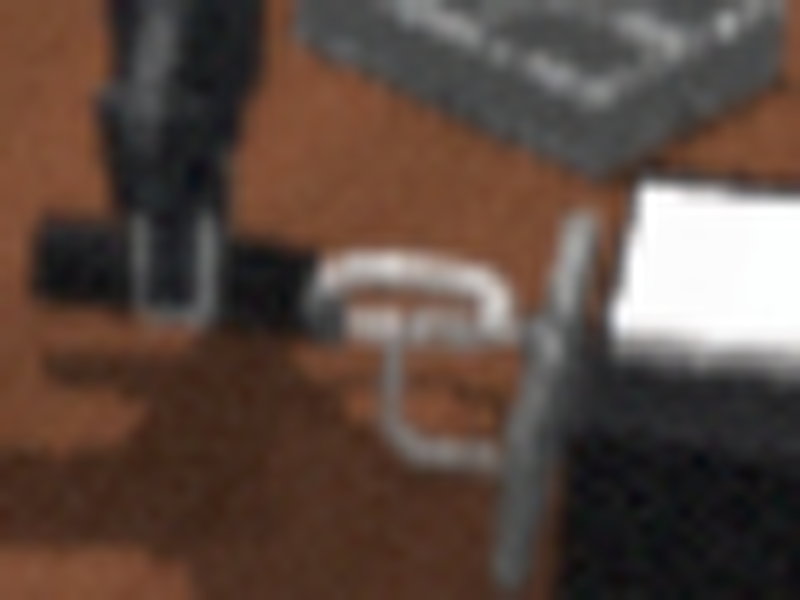

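The hook sits level beside the eye. The bar is at crop x=395, between the head's root (320) and tip (512), which is about 67 mm along the hook as planned. Now I'll press sideways onto the gate.

Call:
carry_out(commands=[0.0015, 0.01, 0, 0, 0, 0, 1, 0.0015, 0.016, 0, 0, 0, 0, 1, 0.0015, 0.021, 0, 0, 0, 0, 1, 0.0015, 0.026, 0, 0, 0, 0, 1, 0.0015, 0.031, 0, 0, 0, 0, 1, 0.0015, 0.036, 0, 0, 0, 0, 1, 0.0015, 0.04, 0, 0, 0, 0, 1, 0.0015, 0.04, 0, 0, 0, 0, 1, 0.0015, 0.04, 0, 0, 0, 0, 1], grip_force=80)

```text
time: 6.0
tool_pos: [588.7, 196.6, 43.8]
tcp_rot: [-178.4, 89.8, 11.9]
ft_force: [-2.6, 0.1, -1.0]
finger_gap: 16.1
```

```bash
python3 go.py; python3 look.py s4.png
```

```text
t 6.0 tcp [588.7 196.6  43.8] F [-2.6  0.1 -1. ] gap 16.1 j [13.7 21.2 92.1 -0.  66.5 93.5]
now tooly deg -79.7 toolx [ 0.003  0.001 -1.   ]
pred root,tip,mouth,back [[306.1, 188.5], [321.0, 190.5], [312.9, 191.5], [314.4, 186.7]] eye rel
crop origin 282 167 x10
```

View pics/s4.png

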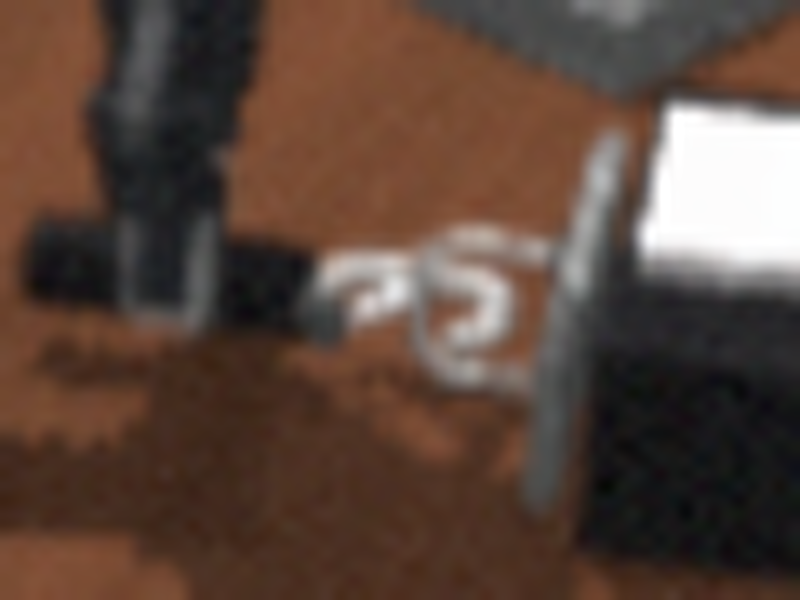

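The bar is inside the loop and the gate is swung in (crop (385,300)), with the nose behind the bar. Now I'll draw back so that the bar slides to the crook and the gate shuts.

Call:
carry_out(commands=[0, 0, 0.005, 0, 0, 0, 1, 0, 0, 0.01, 0, 0, 0, 1, 0, 0, 0.015, 0, 0, 0, 1, 0, 0, 0.02, 0, 0, 0, 1, 0, 0, 0.024, 0, 0, 0, 1, 0, 0, 0.024, 0, 0, 0, 1, 0, 0, 0.024, 0, 0, 0, 1], grip_force=80)

```text
time: 6.92
tool_pos: [565.0, 192.4, 43.7]
tcp_rot: [-177.2, 89.9, 13.0]
ft_force: [-0.3, 0.1, -1.9]
finger_gap: 16.0
```

```bash
python3 go.py; python3 look.py s5.png
```

```text
t 6.925 tcp [565.  192.4  43.7] F [-0.3  0.1 -1.9] gap 16.0 j [13.9 18.  96.2 -0.  65.7 93.6]
now tooly deg -79.7 toolx [ 0.002  0.001 -1.   ]
pred root,tip,mouth,back [[299.5, 187.6], [314.3, 189.6], [306.2, 190.6], [307.9, 185.9]] eye rel
crop origin 276 166 x10
```

View pics/s5.png

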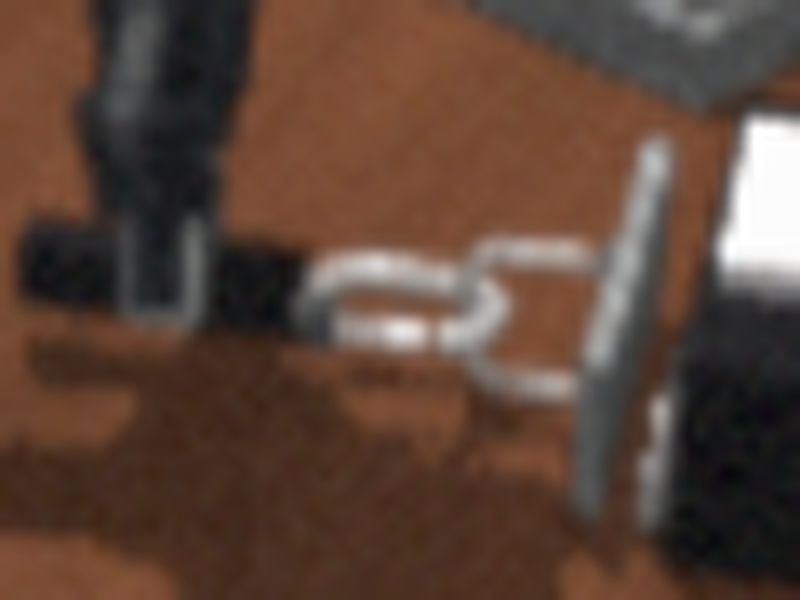

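The gate is shut again (bright bar at crop (400,330)) and the eye's bar sits in the crook. Now I'll pull the tray.

Call:
carry_out(commands=[0, 0, 0.01, 0, 0, 0, 1, 0, 0, 0.02, 0, 0, 0, 1, 0, 0, 0.03, 0, 0, 0, 1, 0, 0, 0.04, 0, 0, 0, 1, 0, 0, 0.05, 0, 0, 0, 1, 0, 0, 0.058, 0, 0, 0, 1, 0, 0, 0.064, 0, 0, 0, 1, 0, 0, 0.068, 0, 0, 0, 1, 0, 0, 0.068, 0, 0, 0, 1], grip_force=80)

```text
time: 8.1
tool_pos: [497.4, 180.2, 43.2]
tcp_rot: [-173.3, 89.9, 17.0]
ft_force: [-0.2, 1.2, -0.4]
finger_gap: 16.1
```

Call:
carry_out(commands=[0, 0, 0.003, 0, 0, 0, 1, 0, 0, 0.006, 0, 0, 0, 1, 0, 0, 0.006, 0, 0, 0, 1])

```text
time: 8.48
tool_pos: [492.5, 179.4, 43.8]
tcp_rot: [-175.2, 89.8, 15.1]
ft_force: [5.1, 3.0, -2.7]
finger_gap: 16.0
```

Call:
carry_out(commands=[0, 0, 0.002, 0, 0, 0, 1, 0, 0, 0.004, 0, 0, 0, 1, 0, 0, 0.004, 0, 0, 0, 1])

```text
time: 8.85
tool_pos: [492.0, 179.4, 45.0]
tcp_rot: [-175.6, 89.3, 14.7]
ft_force: [16.8, 4.4, -9.3]
finger_gap: 16.1
```

Force jumped to about 17 N with no further motion, so the tray is at its stop. I'll relax the pull, lower the hook gently with a small tilt, and then let go.

```bash
python3 go.py 492 179.3 33 10.4 5
```

```text
t 8.85 tcp [492.  179.4  45. ] F [16.8  4.4 -9.3] gap 16.1 j [ 14.4   7.1 108.7   0.   63.5  94.1]
now tooly deg -79.7 toolx [ 0.011  0.003 -1.   ]
1 shift [0.012  0.0001 0.0001] rot [ 1.797e+02  1.000e-01 -6.800e+00]
-1 shift [0.012  0.0001 0.0001] rot [-0.1  4.3  0. ]
```

Call:
carry_out(commands=[0, 0, 0, 0, 0, 0, 1, 0.003, 0, 0, 0, 1.1, 0, 1, 0.006, 0, 0, 0, 2.2, 0, 1, 0.009, 0, 0, 0, 3.3, 0, 1, 0.012, 0, 0, 0, 4.3, 0, 1, 0.012, 0, 0, 0, 4.3, 0, 1])

```text
time: 9.6
tool_pos: [491.7, 179.4, 32.7]
tcp_rot: [-179.5, 85.0, 10.8]
ft_force: [2.7, 0.9, -2.0]
finger_gap: 15.9
```

```bash
python3 go.py; python3 look.py s6.png
```

```text
t 9.6 tcp [491.7 179.4  32.7] F [ 2.7  0.9 -2. ] gap 15.9 j [ 14.6   4.7 113.   -0.4  57.3  94.6]
now tooly deg -79.7 toolx [ 0.085  0.016 -0.996]
pred root,tip,mouth,back [[279.5, 187.4], [293.9, 189.4], [285.8, 190.4], [287.9, 185.7]] eye rel
crop origin 255 166 x10
```

View pics/s6.png

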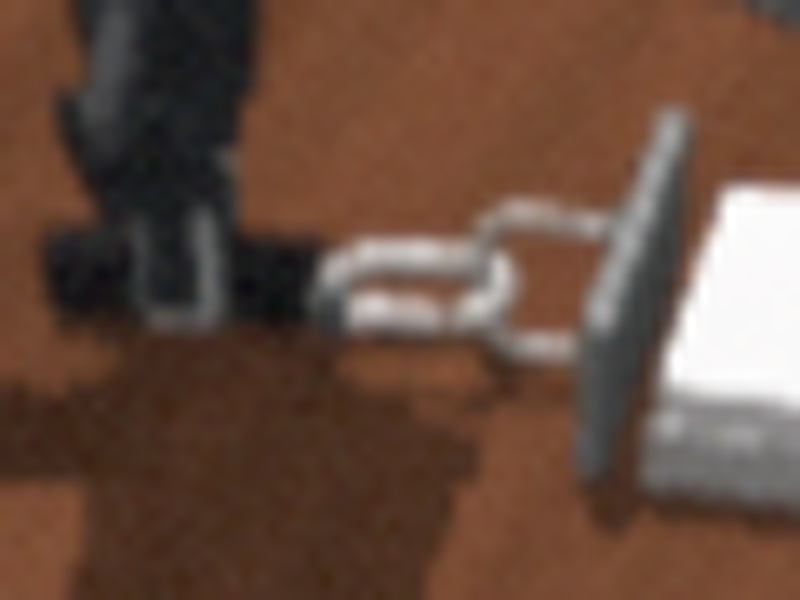

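The tray is fully out, the hook is clipped with its gate shut, and the handle is close to the bench. Time to release and retreat.

Call:
carry_out(commands=[0, 0, 0, 0, 0, 0, 0.4, 0, 0, 0, 0, 0, 0, 0.0, 0, 0, 0, 0, 0, 0, -0.3, 0, 0, 0, 0, 0, 0, -0.3, 0, 0, 0, 0, 0, 0, -0.3, -0.03, 0, 0, 0, 0, 0, -0.3, -0.08, 0, 0, 0, 0, 0, -0.3, -0.14, 0, 0, 0, 0, 0, -0.3, -0.18, 0, 0, 0, 0, 0, -0.3, -0.18, 0, 0, 0, 0, 0, -0.3])

```text
time: 10.9
tool_pos: [478.8, 177.1, 217.1]
tcp_rot: [-179.1, 84.6, 11.2]
ft_force: [0.2, -0.1, -0.7]
finger_gap: 55.7
```

```bash
python3 go.py; python3 - <<'E'
from h import *
ps,ds=shot('scene'); p,d=shot('top')
save('s7.png',np.vstack([np.hstack([cv2.resize(ps,(512,384)),cv2.resize(ps[168:213,245:276],(264,384),interpolation=cv2.INTER_CUBIC)]),np.hstack([cv2.resize(ps[160:205,262:322],(264,198),interpolation=cv2.INTER_CUBIC),cv2.resize(p[90:260,100:400],(349,198)),cv2.resize(ps[160:205,262:302],(163,198))])]))
E
```

```text
t 10.9 tcp [478.8 177.1 217.1] F [ 0.2 -0.1 -0.7] gap 55.7 j [ 14.8 -10.5 106.9  -0.3  78.2  94.5]
now tooly deg -79.7 toolx [ 0.093  0.018 -0.996]
```

View pics/s7.png

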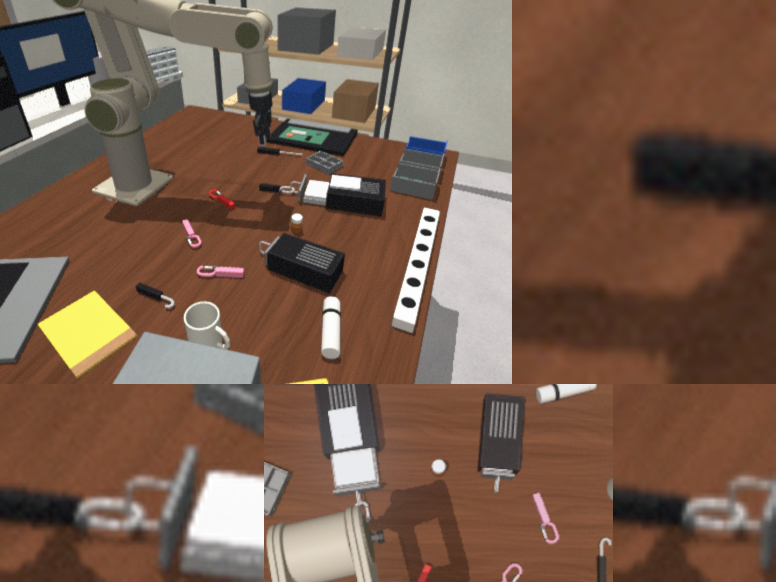

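The picture shows the tray out, the hook on the eye with its gate shut and handle lying free, and everything else in place. The robot is clear, so I'm handing in.

```bash
python3 - <<'E'
from h import *
c=np.array([707.2,221.5]); a=np.radians(10.4); ax=np.array([np.cos(a),np.sin(a)]); ay=np.array([-ax[1],ax[0]])
ps,ds=load('scene'); Q=pts('scene',ds); X=(Q[...,:2]-c)@ax; Y=(Q[...,:2]-c)@ay
m=(abs(Y)>25)&(abs(Y)<55)&(X<-60)&(X>-150)&(Q[...,2]>15)&(Q[...,2]<70); print('face X',np.percentile(X[m],[2,20,50]).round(1), m.sum())
print(order.hand_in())
E
```

```text
face X [-99.9 -93.2 -76.3] 108
the job is handed in; nothing more can be done
None
```

The snap hook is clipped onto the wide tray's eye with its gate shut, and the tray is drawn out to its stop. I lowered the hook and let go of it, and the arm ended about 18 cm above it. The job was handed in at about 11 s.

**Last checks:**
- **Gate:** the pictures after clipping, after the full pull and after release show the bar in the crook; the gate is clearly shut in the first two and less sharp in the last.
- **Stop:** the pull force rose from under 3 N to about 17 N with no further motion.
- **Travel:** depth puts the tray face about 93–100 mm in front of the dock. That fits the 90 mm travel plus the face's thickness, but it is a coarse reading and does not confirm the exact travel.
- **Other things:** in the last scene picture the narrow tray and the other items in view look unmoved. I judged this by eye and did not measure it.

No check failed. The one disagreement was the hook handle's angle, about -11° from the top camera and -16° from the scene camera. I used -11°, and the grasp was good.

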